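# Make up two glaze-test kits

## Task

Make up the two glaze-test kits. The pale wooden caddy is the dipping kit: lay the narrow tile in its bay and stand the red glaze pot in its round well. The dark wooden caddy is the brushing kit: it gets the wide tile in its bay, the teal pot in its well, and the blue brush laid level over the tile on the two pegged rests, between the pegs. Tiles lie flat in the recess and pots stand upright on the floor of their wells; leave the amber pot and the plum bottle standing where they are.

Things in the scene. Friction and masses are not known exactly. Their poses are not given: they have to be found in the camera images.
- dip_caddy: Dipping caddy: fixed pale wood board 148x146x26 mm. Origin under its centre, x from tile bay (robot side) to pot well, y along, z up. Recess floors 18 mm above table, 8 mm deep. Bay 50x129 mm (x,y) centred at (-41,0) mm; finger cut-outs y -22..22 in both long sides: open to the edge at -x, 16 mm beyond the bay at +x. Round well, 62 mm bore, at (37,34).
- brush_caddy: Brushing caddy: fixed dark wood board 166x146x26 mm; frame, recess depth and finger cut-outs as the pale one's. Bay 68x129 mm at (-41,0), well 62 mm bore at (46,34). Brush rests: 2 bars 8 mm thick at x=-79 and x=-3, y=-45, tops 42 mm over the table, each with 2 brass pegs 13 mm high, 26 mm clear gap centred on y=-45. Brush lies along x there, above the tile (tile top at 27 mm).
- red_pot: Small glaze pot with a cherry-red body and a white lid, 48 mm across, 53 mm tall, about 70 g, standing on the table; grip the body or lid from above. Origin at the centre of its underside, z up.
- teal_pot: Small glaze pot with a teal-green body and a black lid, 48 mm across, 53 mm tall, about 70 g, standing on the table; grip the body or lid from above. Origin at the centre of its underside, z up.
- amber_pot: Small glaze pot with an amber-yellow body and a white lid, 48 mm across, 53 mm tall, about 70 g, standing on the table; grip the body or lid from above. Origin at the centre of its underside, z up. Belongs to neither kit: stays where it is.
- wide_tile: Wide terracotta test tile, 54 x 115 x 9 mm, about 70 g, pierced near one end, lying flat. Origin at the centre of its underside, x across its width, y along its length (roughly along the room's x at the start), z up. Grip it from above across its width at mid-length.
- narrow_tile: Narrow terracotta test tile, 36 x 115 x 9 mm, about 70 g, pierced near one end, lying flat. Origin at the centre of its underside, x across its width, y along its length (roughly along the room's x at the start), z up. Grip it from above across its width at mid-length.
- blue_brush: Artist's brush with a blue handle, 180 mm long, 10 mm thick, about 12 g, lying roughly along the room's y. Origin under its mid-length; y runs along it to the handle's end, bristles at -y; z up. Handle from y=-40 to +90 mm; balances near y=+10 mm: grip it there from above and put that point midway between the rests, either way round.
- plum_bottle: Plum-purple squeeze bottle with a black nozzle, 48 mm across, 135 mm tall, standing left of the pots near the wall. Origin at the centre of its underside. A bystander: stays where it is.

How it is judged (in metres and radians):
At the end, for the whole second after the job is handed in: Pots upright on their well floors and tiles flat on their bay floors, each in its own kit's caddy, within 11 mm of centre; blue brush level between the pegs of both rests, its middle within 50 mm of the bay centre; amber pot and bottle upright, moved under 30 mm; all at rest (x of red_pot in the frame of dip_caddy between 0.026 and 0.048 m and y of red_pot in the frame of dip_caddy between 0.023 and 0.045 m and z of red_pot in the frame of dip_caddy between 0.015 and 0.021 m and linear speed of each of red_pot, teal_pot, narrow_tile, wide_tile, blue_brush below 0.02 m/s and angle between each of red_pot, teal_pot's own z axis and vertical below 0.08 rad and x of teal_pot in the frame of brush_caddy between 0.035 and 0.057 m and y of teal_pot in the frame of brush_caddy between 0.023 and 0.045 m and z of teal_pot in the frame of brush_caddy between 0.015 and 0.021 m and x of narrow_tile in the frame of dip_caddy between -0.052 and -0.03 m and y of narrow_tile in the frame of dip_caddy between -0.011 and 0.011 m and z of narrow_tile in the frame of dip_caddy between 0.015 and 0.021 m and angle between each of narrow_tile, wide_tile's own z axis and vertical below 0.05 rad and angle between the y axis of narrow_tile and the y axis of dip_caddy, either way round below 0.25 rad and x of wide_tile in the frame of brush_caddy between -0.052 and -0.03 m and y of wide_tile in the frame of brush_caddy between -0.011 and 0.011 m and z of wide_tile in the frame of brush_caddy between 0.015 and 0.021 m and angle between the y axis of wide_tile and the y axis of brush_caddy, either way round below 0.25 rad and x of blue_brush in the frame of brush_caddy between -0.091 and 0.009 m and y of blue_brush in the frame of brush_caddy between -0.063 and -0.027 m and z of blue_brush in the frame of brush_caddy between 0.039 and 0.049 m and angle between blue_brush's own y axis and vertical between 1.51 and 1.63 rad and angle between the y axis of blue_brush and the x axis of brush_caddy, either way round below 0.3 rad and distance of each of amber_pot, plum_bottle from where it was at the start of the episode below 0.03 m and angle between each of amber_pot, plum_bottle's own z axis and vertical below 0.1 rad); the robot touches nothing.
It also fails if it takes over 138 s, if anything falls off the work surface, if the arm or the gripper's body presses on something with over 40 N, if the wrist force passes 120 N, or if a joint passes its speed limit or range.

## Robot

A 6-joint arm with a two-finger parallel gripper is mounted at the origin on the work surface; the furniture and walls round the work are solid. World frame = base frame: x ahead of the robot, y to its left, z up, the work surface at z = 0. Lengths are in m, angles in degrees, forces in N, time in s.
With the tool pointing down it reaches from about 0.25 to 0.775 m from the base axis. Payload 4 kg.
Tool frame: the origin (TCP) lies midway between the tips of the shut fingers; the grasp point (between the pads) lies 19 mm behind it; z points along the fingers, y is the line along which they close (so a half turn about z gives the same grasp; the last joint's range is limited). The gripper opens to 85 mm and grips with 20 to 120 N. Pads are 22 mm wide; open, the fingers measure 114 mm over their backs; the gripper's body (76 mm by 85 mm) begins 54 mm behind the grasp point. The pads swing forward as they close: fully open they stand 13 mm farther back than shut.
Start: joints at [-74.834, 4.996, 78.535, -0, 96.463, -5.907], TCP at [0.198, -0.513, 0.231] pointing down, gripper open.
Joint ranges: [-177.83, 177.83], [-43.37, 116.18], [15.69, 146.23], [-61.86, 241.86], [9.47, 152.12], [-147.06, 147.06]. Speed limits (degrees/s): [159.86, 159.86, 180, 180, 180, 180].

## Interface

Orientations are given as [roll, pitch, yaw] about the fixed x, y, z axes, in that order (R = Rz(yaw) Ry(pitch) Rx(roll)).
In Python, from workcell import r, optics gives the robot as it stands.
- The arm moves only by the tool jog_arm, never from a script. Its arguments are lists of equal length, an entry for each row: "claw": the finger opening in mm, from 0 to 85.4; "offset": the shift along the world's x, y, z in mm, a list of three; "roll": the turn about the world's z in rad. A call has 1 to 20 rows; each row shifts and turns the commanded pose from where the row before left it; what a row does not reach is not made up. A row lasts 1/12 s, in which the tool goes at most 41.7 mm and 7.16 degrees, less where a joint would pass 70% of its speed; a pose out of reach is approached as far as the arm can. A call is refused whole if a number of a shift passes 41.7 or a number of a turn 0.125, either way. A call with a gripper value outside its range is refused whole. The fingers move at their own pace and stop on an object; the grip force is fixed at half the most. Time passes only in rows, so rows that do not move let the fingers close. It gives the time, the measured TCP pose, the force, the opening and the grip force at its end, in the units of the state.
- r.sense(): the state, without advancing time (a new reading comes with each control period).
- optics.read_camera(name): name is "scene" or "top" or "wrist"; returns the picture (420x560x3 uint8, red, green, blue); there is no depth.
- optics.calibration(name): a dict with "K" (3x3 intrinsics, pixels), "T" (4x4, takes a point from camera to world coordinates). Camera axes: x right, y up, looking along -z (the intrinsics and any distortion apply to the point x, -y, -z); pixel columns grow to the right and rows downward; lengths in m; the calibration is good to about 2 mm. A picture is of the moment at which its call begins: read the wrist's pose just before it. calibration takes no time and is no camera call; for the wrist camera it gives the pose at the moment of the call.
- r.sign_off(): hands the job in; it is judged then, once.
The state is a dict: "time": time; "qpos": joint angles; "qd": joint speeds; "tau": joint torques, N m; "ee_pos": TCP position; "tcp_rot": TCP orientation; "ft_force": force on the tool from outside, world axes, zero at the start; "moment": the same for the moment, N m; "grip_width": opening from 0.0 (shut) to 1.0 (fully open); "grasp_force": force on a finger pad.
Only numpy, scipy, OpenCV 4.12 (cv2) and the standard library are available. Lean on these libraries where they do the work, as an engineer would, in place of code of your own. Each camera call takes 0.05 s, during which the arm holds its last target. There are 200 camera calls.

## Working session

There is one attempt and no reset: what is moved stays moved. The work goes in short steps, Python scripts to look and compute and a tool call to move; the robot and the scene stay as the last step left them, time stands still between calls to the robot, and variables do not carry over. Pictures are saved under pics/ and viewed, at most 15 in all, crops included, and the job is handed in when it is done.

Besides the shell and the picture viewer there is one more tool, called after ">>>" as name(argument=value, ...) on one line, values as JSON. jog_arm: Moves the arm, as the interface text tells. Its arguments: {"type":"object","properties":{"claw":{"type":"array"},"offset":{"type":"array"},"roll":{"type":"array"}},"required":["claw","offset","roll"]}

```bash
mkdir -p pics; ls
cat > h.py <<'E'
import numpy as np, cv2
from workcell import r, optics
def snap(n,f):
    c=optics.calibration(n); im=optics.read_camera(n); cv2.imwrite('pics/'+f+'.png',im[:,:,::-1]); return im,c
def ray(c,u,v,z):
    K,T=np.array(c['K']),np.array(c['T'])
    p=np.array([[[u,v]]],float)
    d=cv2.undistortPoints(p,K,np.array(c['dist']) if 'dist' in c else None)[0,0]
    D=T[:3,:3]@np.array([d[0],-d[1],-1.]); o=T[:3,3]
    return o+D*(z-o[2])/D[2]
E
python3 - <<'E'
from h import *
for n in('scene','top'):
    im,c=snap(n,n+'0'); print(n,c)
print(r.sense())
E
```

```text
pics
scene {'K': array([[518.79847242,   0.        , 289.20370821],
       [  0.        , 518.79847242, 220.63443817],
       [  0.        ,   0.        ,   1.        ]]), 'T': array([[-0.43902703,  0.51505991, -0.73618514, -0.75577847],
       [-0.89841679, -0.26089588,  0.353243  ,  0.66906342],
       [-0.01012637,  0.81648431,  0.57727881,  1.06215139],
       [ 0.        ,  0.        ,  0.        ,  1.        ]])}
top {'K': array([[534.29782149,   0.        , 283.27416893],
       [  0.        , 534.29782149, 208.32656646],
       [  0.        ,   0.        ,   1.        ]]), 'T': array([[ 3.49911163e-02,  9.76489829e-01, -2.12704575e-01,
         2.13872112e-01],
       [-9.99387585e-01,  3.41301349e-02, -7.71942814e-03,
         1.97408162e-02],
       [-2.78307234e-04,  2.12844423e-01,  9.77086063e-01,
         1.46914336e+00],
       [ 0.00000000e+00,  0.00000000e+00,  0.00000000e+00,
         1.00000000e+00]])}
{'time': 0.1, 'qpos': array([-7.48350017e+01,  5.03769928e+00,  7.86163094e+01,  9.82244348e-04,
        9.64625704e+01, -5.90728921e+00]), 'qd': array([-0.02976295, -0.06646054, -0.22181281, -0.10321327, -0.00058966,
       -0.09179018]), 'tau': array([ 2.42640883e-03, -3.53013289e+01, -3.14219964e+01, -7.55699375e-05,
        7.90903898e-03,  1.96739009e-06]), 'ee_pos': array([ 0.19763369, -0.51279073,  0.23022724]), 'tcp_rot': array([-1.79884140e+02, -1.29692468e-02,  2.10723840e+01]), 'ft_force': array([-0.31673535,  0.81781291,  0.08937819]), 'moment': array([ 0.05077387,  0.01023165, -0.02150985]), 'grasp_force': 0.0, 'grip_width': 1.0007871924586733}
```

View pics/top0.png

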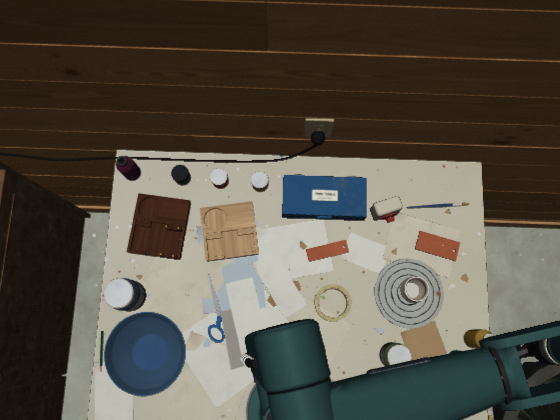

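View pics/scene0.png

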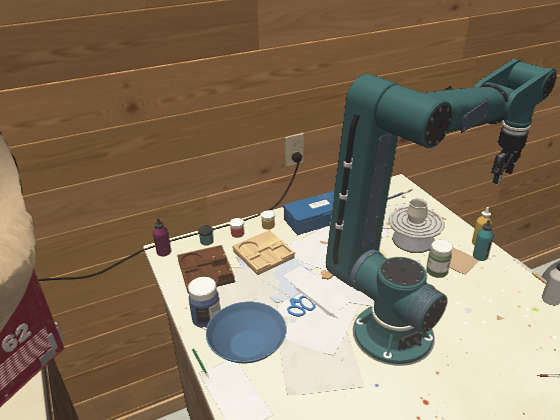

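The top view shows the teal pot at (180,174), red at (219,177) and amber at (260,180). The dark caddy is at (159,226) and the pale one at (230,231). The narrow tile is at (327,250), the wide tile at (437,246) and the brush at about (437,206). The scene view confirms the pot colours: teal at (206,235), red at (237,228), amber at (268,219).

Run:
```python
from h import *
im=cv2.imread('pics/top0.png'); c=optics.calibration('top')
cv2.imwrite('pics/cropL.png',cv2.resize(im[150:270,115:275],None,fx=5,fy=5,interpolation=cv2.INTER_CUBIC))
hsv=cv2.cvtColor(im,cv2.COLOR_BGR2HSV)
def seg(lo,hi,box,z):
    x0,y0,x1,y1=box; m=cv2.inRange(hsv[y0:y1,x0:x1],lo,hi)
    n,l,s,ce=cv2.connectedComponentsWithStats(m); k=1+np.argmax(s[1:,4])
    pts=np.argwhere(l==k)[:,::-1]+[x0,y0]
    w=np.array([ray(c,u,v,z)[:2] for u,v in pts]).astype(np.float32)*1000
    b=cv2.minAreaRect(w); print(s[k,4],'mean',w.mean(0).round(1),'rect',np.round(b[0],1),np.round(b[1],1),round(b[2],1))
print('narrow');seg((0,120,80),(15,255,255),(295,230,360,275),.009)
print('wide');seg((0,120,80),(15,255,255),(400,220,475,275),.009)
print('brush');seg((95,80,50),(125,255,255),(400,190,480,220),.007)
print('caddies');seg((0,60,10),(20,255,110),(115,180,195,270),.026)
seg((5,60,120),(25,255,255),(190,190,275,275),.026)
print('lids');seg((0,0,150),(180,60,255),(205,160,236,190),.053);seg((0,0,0),(180,255,50),(168,160,195,190),.053);seg((0,0,150),(180,60,255),(248,165,275,195),.053)
```

```text
narrow
495 mean [418.  -91.8] rect [417.8 -92.4] [ 34.3 112.1] 15.3
wide
773 mean [ 443.  -395.2] rect [ 442.9 -395.5] [114.5  52.7] 74.9
brush
61 mean [ 556.1 -397.5] rect [ 556.5 -390.8] [ 5.7 95.7] 2.0
caddies
3182 mean [466.9 371.7] rect [467.5 371.5] [148.  165.9] 84.0
2778 mean [461.4 177.8] rect [461.4 178.4] [148.7 146.4] 9.6
lids
760 mean [609.9 209.1] rect [608.6 208.3] [77.  84.4] 2.0
273 mean [607.5 316.5] rect [606.7 317. ] [56.7 43.9] 29.8
729 mean [603.6  94.9] rect [601.2  95.1] [82.7 71.8] 2.2
```

View pics/cropL.png

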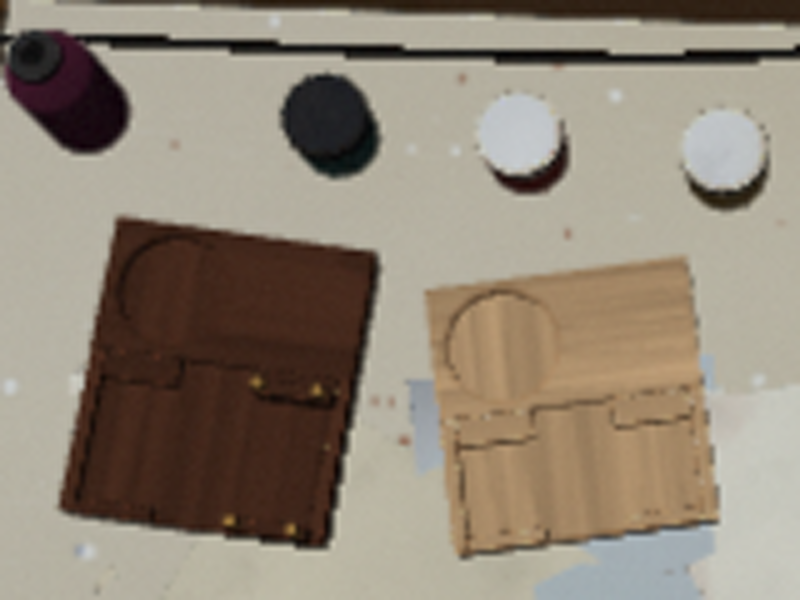

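Run:
```python
from h import *
im=cv2.imread('pics/top0.png'); c=optics.calibration('top')
cv2.imwrite('pics/cropR.png',cv2.resize(im[185:345,290:480],None,fx=3.7,fy=3.7,interpolation=cv2.INTER_CUBIC))
P=lambda u,v,z:(ray(c,115+u/5-.4,150+v/5-.4,z)[:2]*1000)
for n,q in(('dark',[(118,218),(378,252),(328,548),(62,512)]),('pale',[(426,290),(688,257),(717,522),(460,556)])):
    w=np.array([P(*p,.026) for p in q]); print(n,w.round(1).tolist(),w.mean(0).round(1))
    for a,b in((3,0),(2,1)): d=w[b]-w[a]; print('x',np.hypot(*d).round(1),np.degrees(np.arctan2(d[1],d[0])).round(1))
    for a,b in((1,0),(2,3)): d=w[b]-w[a]; print('y',np.hypot(*d).round(1),np.degrees(np.arctan2(d[1],d[0])).round(1)-90)
for n,p in(('teal',(326,116)),('red',(519,134)),('amber',(725,151))): print(n,P(*p,.053).round(1))
print('wells',P(502,347,.026),P(175,293,.026),'bottle',P(95,110,.01))
print('pegs',P(257,381,.055),P(317,389,.055),P(229,519,.055),P(291,528,.055))
```

```text
dark [[557.0, 436.0], [542.6, 290.0], [377.4, 305.2], [391.9, 451.1]] [467.2 370.6]
x 165.8 -5.2
x 166.0 -5.3
y 146.7 -5.599999999999994
y 146.6 -5.700000000000003
pale [[522.0, 261.9], [545.8, 118.0], [398.9, 95.3], [375.5, 233.5]] [460.6 177.1]
x 149.2 11.0
x 148.7 8.8
y 145.9 9.400000000000006
y 140.2 9.599999999999994
teal [612.2 319.1]
red [605.7 212.3]
amber [600.   98.7]
wells [491.42085354 217.89841781] [515.48269814 400.49711283] bottle [623.27928976 459.47472818]
pegs [462.62931057 344.48251229] [459.39563283 311.88660744] [387.66748264 353.27657585] [384.0223469  319.92992377]
```

View pics/cropR.png

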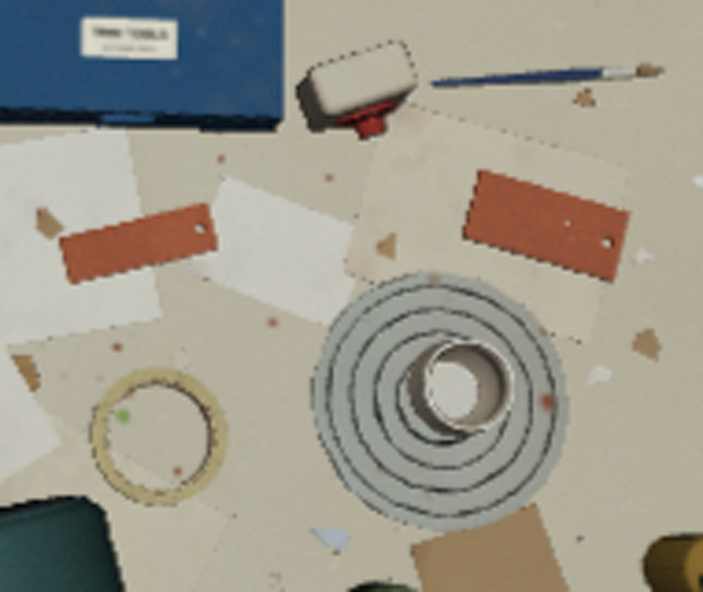

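Run:
```python
from h import *
im=cv2.imread('pics/scene0.png'); t=optics.calibration('top'); s=optics.calibration('scene')
def proj(c,p):
    K,T=np.array(c['K']),np.array(c['T']); q=T[:3,:3].T@(np.array(p)-T[:3,3]); return K[0,0]*q[0]/-q[2]+K[0,2], K[1,1]*-q[1]/-q[2]+K[1,2]
crop=cv2.resize(im[170:300,350:500],None,fx=4,fy=4,interpolation=cv2.INTER_CUBIC)
L=lambda u,v:(290+u/3.7,185+v/3.7)
for z,col in((.03,(0,0,255)),(.06,(0,255,0)),(.09,(255,0,0))):
    ps=[ray(t,*L(*p),z) for p in((313,397),(568,400),(440,270),(440,530))]
    print(z,[x[:2].round(3).tolist() for x in ps])
    for p in ps:
        u,v=proj(s,p); cv2.circle(crop,(int((u-350)*4),int((v-170)*4)),4,col,-1)
cv2.imwrite('pics/wheel.png',crop)
a,b=ray(t,*L(432,84),.005),ray(t,*L(663,70),.005); d=a-b
print('brush',a,b,np.hypot(*d[:2]),np.degrees(np.arctan2(d[1],d[0])),'grip',a-d*80/180)
```

```text
0.03 [[0.307, -0.22], [0.311, -0.404], [0.402, -0.313], [0.216, -0.31]]
0.06 [[0.305, -0.215], [0.309, -0.395], [0.398, -0.306], [0.216, -0.303]]
0.09 [[0.303, -0.21], [0.307, -0.386], [0.394, -0.299], [0.216, -0.296]]
brush [ 0.54649479 -0.31479948  0.005     ] [ 0.56351499 -0.49022944  0.005     ] 0.17625368148708165 95.54148925024748 grip [ 0.55405932 -0.39276835  0.005     ]
```

View pics/wheel.png

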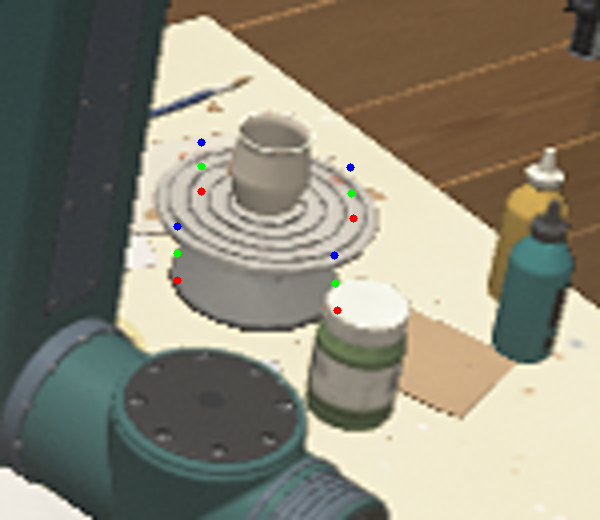

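The wheel's disc is centred near (0.306,-0.304) with a radius of 88 mm and its top at about 0.07 m, so the grasp on the wide tile clears it. I'm going for the wide tile now.

>>> jog_arm(claw=[72,72,72,72,72,72,72,72,72,72,72,72,72,72], offset=[[20.4,9.8,0],[20.4,9.8,0],[20.4,9.8,0],[20.4,9.8,0],[20.4,9.8,0],[20.4,9.8,0],[20.4,9.8,-20],[20.4,9.8,-20],[20.4,9.8,-20],[20.4,9.8,-20],[20.4,9.8,-20],[20.4,9.8,-20],[0,0,-20],[0,0,0]], roll=[0.0783,0.0783,0.0783,0.0783,0.0783,0.0783,0.0783,0.0783,0.0783,0.0783,0.0783,0.0783,0,0])

```text
time: 1.27
ee_pos: [0.4411, -0.3922, 0.0853]
tcp_rot: [-179.5, -0.3, 75.0]
ft_force: [-1.3, 1.1, -1.2]
grip_width: 0.843
grasp_force: 0.0
```

```bash
cat >> h.py <<'E'
def blob(n,lo,hi,z,f,keep=lambda w:True):
    im,c=snap(n,f); hsv=cv2.cvtColor(im,cv2.COLOR_RGB2HSV); m=cv2.inRange(hsv,lo,hi)
    k,l,s,_=cv2.connectedComponentsWithStats(m); j=1+np.argmax(s[1:,4])
    h=cv2.convexHull(np.argwhere(l==j)[:,::-1].astype(np.float32))[:,0]
    w=np.array([ray(c,u,v,z)[:2] for u,v in h],np.float32)*1000
    b=cv2.minAreaRect(w); print(s[j],'rect',np.round(b[0],1),np.round(b[1],1),round(b[2],1)); s=r.sense(); print(s['ee_pos'],s['tcp_rot'],s['time'])
E
python3 -c "
from h import *
blob('wrist',(0,120,60),(15,255,255),.009,'w1')"
```

```text
[ 255  146   73  138 9336] rect [ 446.7 -397.2] [115.4  53.9] 75.2
[ 0.44123386 -0.39352437  0.08775768] [-179.61941828   -0.21994282   74.95834557] 1.3167
```

View pics/w1.png

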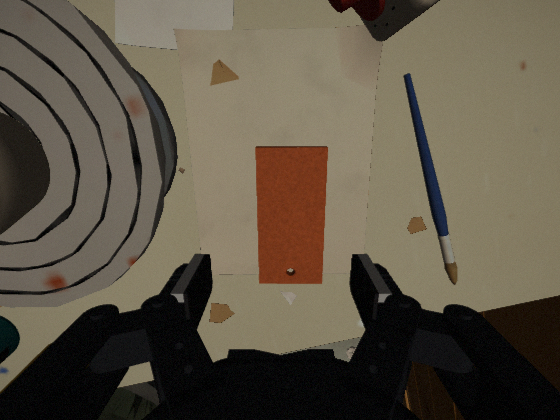

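The tile is square between the fingers. It spans about (255-328, 147-283) px, and the wrist estimate is (446,-397).

>>> jog_arm(claw=[68,68,68,66,66,66,64,64], offset=[[4,-2,-25],[0,0,-25],[0,0,-18],[0,0,-10],[0,0,-6],[0,0,-3],[0,0,-2],[0,0,0]], roll=[0,0,0,0,0,0,0,0])

```text
time: 1.98
ee_pos: [0.447, -0.3984, 0.0035]
tcp_rot: [179.9, 0.1, 74.9]
ft_force: [0.8, 0.0, -0.4]
grip_width: 0.752
grasp_force: 0.0
```

>>> jog_arm(claw=[45,45,45,45,45,45], offset=[[0,0,0],[0,0,0],[0,0,0],[0,0,0],[0,0,0],[0,0,0]], roll=[0,0,0,0,0,0])

```text
time: 2.48
ee_pos: [0.4473, -0.3985, 0.0046]
tcp_rot: [179.9, 0.1, 74.9]
ft_force: [-1.7, 0.1, 5.7]
grip_width: 0.583
grasp_force: 61.0
```

>>> jog_arm(claw=[45,45,45,45,45,45,45,45], offset=[[0,0,5],[0,0,10],[0,0,20],[0,0,30],[0,0,30],[0,0,25],[0,0,0],[0,0,0]], roll=[0,0,0,0,0,0,0,0])

```text
time: 3.15
ee_pos: [0.4476, -0.3987, 0.1254]
tcp_rot: [179.7, 0.2, 74.9]
ft_force: [-0.7, -0.1, -1.2]
grip_width: 0.578
grasp_force: 62.2
```

```bash
python3 -c "
from h import *
blob('wrist',(0,120,60),(15,255,255),.12,'w2')"
```

```text
[  223   153   115   199 19856] rect [ 446.1 -402.6] [124.1  57.7] 75.1
[ 0.44667738 -0.39767011  0.12296322] [1.79935633e+02 3.31544925e-02 7.49113414e+01] 3.2
```

View pics/w2.png

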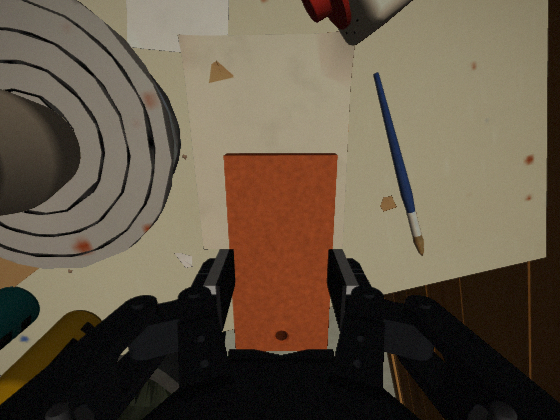

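The tile is held level in the fingers, with its far edge at row 154, from column 225 to 337. I'll compute its offset from the TCP.

```bash
python3 -c "
from h import *
c=optics.calibration('wrist'); s=r.sense()
a=np.radians(74.9); e=np.array([np.cos(a),np.sin(a)])
for z in (.123,.128,.134):
    p=ray(c,225,154,z),ray(c,337,154,z); m=(p[0]+p[1])[:2]/2*1000
    print(z,np.hypot(*(p[0]-p[1])[:2])*1000, m-57.5*e-s['ee_pos'][:2]*1000, ((m-57.5*e-s['ee_pos'][:2]*1000)@e))
"
```

```text
0.123 54.2117227862939 [-0.01696956  0.41667238] 0.39786513295707476
0.128 52.30553800181233 [0.14397313 1.05290721] 1.054058743765113
0.134 50.018116260434404 [0.33710435 1.81638901] 1.8414910767346153
```

>>> jog_arm(claw=[45,45,45,45,45,45,45,45,45,45,45,45,45,45,45,45,45,45,45,45], offset=[[-1,20,1],[-1,36,1],[-1,36,1],[-1,36,1],[-1,36,1],[-1,36,0],[-1,36,0],[-1,36,0],[-1,36,0],[-1,36,0],[-1,36,0],[-1,36,0],[-1,36,0],[-1,36,0],[-1,36,0],[-1,36,0],[-1,36,0],[-1,36,0],[-1,36,0],[-1,36,0]], roll=[0,0.01,0.01,0.01,0.01,0.01,0.01,0.01,0.01,0.01,0.01,0.01,0.01,0.01,0.01,0.01,0.0076,0,0,0])

```text
time: 4.87
ee_pos: [0.4248, 0.3075, 0.1249]
tcp_rot: [-179.8, 0.2, 84.0]
ft_force: [1.2, -0.7, -0.3]
grip_width: 0.578
grasp_force: 62.2
```

>>> jog_arm(claw=[45,45,45,45,45,45], offset=[[0,30,-10],[0,22,-20],[0,15,-10],[0,3,-10],[0,0,0],[0,0,0]], roll=[0,0,0,0,0,0])

```text
time: 5.37
ee_pos: [0.4256, 0.3749, 0.0754]
tcp_rot: [-179.8, 0.2, 83.9]
ft_force: [0.1, -0.2, -1.1]
grip_width: 0.577
grasp_force: 62.2
```

```bash
python3 -c "
from h import *
snap('wrist','w3');s=r.sense();print(s['ee_pos'],s['tcp_rot'],s['grip_width'])"
```

```text
[0.42640195 0.37514454 0.07675797] [-1.79949549e+02  8.93719326e-02  8.38901365e+01] 0.5814349786414088
```

View pics/w3.png

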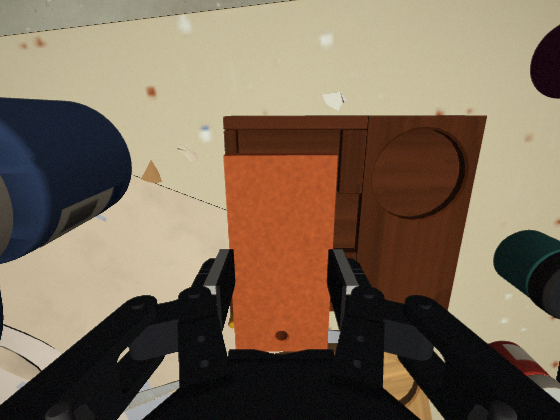

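The tile is over the dark caddy. The board's far corners are at about (223,116) and (487,116), the bay's far edge at row 130 from column 237 to 340, and the well at (418,172).

```bash
python3 -c "
from h import *
c=optics.calibration('wrist')
for p in((223,116,.026),(487,116,.026),(237,130,.026),(340,130,.026),(418,172,.026)): print(p,ray(c,*p)[:2]*1000)
a=np.radians(-5.5);R=np.array([[np.cos(a),-np.sin(a)],[np.sin(a),np.cos(a)]])
for q in((-83,73),(83,73),(-75,64.5),(-7,64.5),(46,34)): print(q,np.array([467.3,371])+R@q)
"
```

```text
(223, 116, 0.026) [397.77768888 453.77886201]
(487, 116, 0.026) [563.56802871 435.92470034]
(237, 130, 0.026) [405.27519866 444.34293024]
(340, 130, 0.026) [470.90166394 437.27918454]
(418, 172, 0.026) [521.48918299 404.45332788]
(-83, 73) [391.67885547 451.61911994]
(83, 73) [556.9146244  435.70872502]
(-75, 64.5) [398.82733616 442.39148623]
(-7, 64.5) [466.51427765 435.87397506]
(46, 34) [516.34698071 400.43456613]
```

>>> jog_arm(claw=[45,45,45,45,45,45,45,45], offset=[[2.5,1.2,-10],[0,0,-15],[0,0,-8],[0,0,-5],[0,0,-4],[0,0,-3],[0,0,0],[0,0,0]], roll=[0.01,0,0,0,0,0,0,0])

```text
time: 6.08
ee_pos: [0.4293, 0.3777, 0.0327]
tcp_rot: [180.0, -0.0, 84.5]
ft_force: [0.2, 0.2, -1.2]
grip_width: 0.577
grasp_force: 62.2
```

```bash
python3 -c "
from h import *
im,c=snap('wrist','w4');s=r.sense();print(s['ee_pos'],s['ft_force'])"
```

```text
[0.42942169 0.37780869 0.03291155] [ 0.25250093 -0.58304408 -0.78451246]
```

View pics/w4.png

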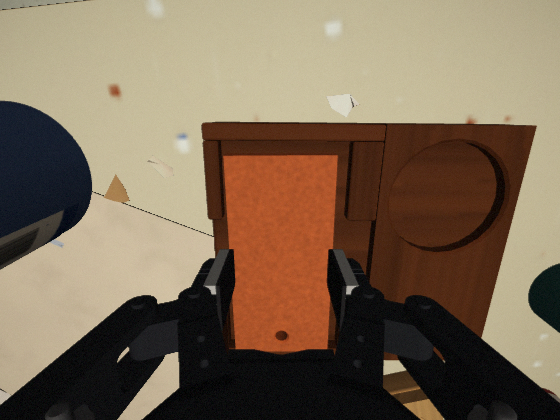

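The tile is entering the bay with a left gap of about 3 px and a right gap of about 13 px, so I'll shift +2 mm along x and then lower.

>>> jog_arm(claw=[45,45,45,45,45,45,45,45,45], offset=[[2.2,-0.5,0],[0,0,-2],[0,0,-2],[0,0,-2],[0,0,-1.5],[0,0,-1],[0,0,-1],[0,0,0],[0,0,0]], roll=[0,0,0,0,0,0,0,0,0])

```text
time: 6.88
ee_pos: [0.4313, 0.3771, 0.0228]
tcp_rot: [180.0, -0.0, 84.5]
ft_force: [-0.5, 0.0, -0.3]
grip_width: 0.579
grasp_force: 62.3
```

>>> jog_arm(claw=[45,45,52,56,60,63,63,63,63,63,63,63], offset=[[0,0,-0.7],[0,0,0],[0,0,0],[0,0,0],[0,0,0],[0,0,0],[0,0,0],[0,0,10],[0,0,25],[0,0,35],[0,0,35],[0,0,0]], roll=[0,0,0,0,0,0,0,0,0,0,0,0])

```text
time: 7.88
ee_pos: [0.4352, 0.38, 0.1372]
tcp_rot: [179.3, -0.6, 84.5]
ft_force: [1.7, 0.5, 1.1]
grip_width: 0.742
grasp_force: 0.0
```

```bash
python3 -c "
from h import *
snap('wrist','w5');s=r.sense();print(s['ee_pos'],s['tcp_rot'],s['grip_width'])
blob('wrist',(0,120,60),(15,255,255),.027,'w5')"
```

```text
[0.43413459 0.37915015 0.13396703] [179.45993482  -0.46643902  84.51460725] 0.7375377100908755
[  227   121   199   158 24070] rect [471.6 374.3] [146.6 164.5] 84.2
[0.43269221 0.37811419 0.13082159] [179.70577539  -0.25016917  84.51316748] 7.9833
```

View pics/w5.png

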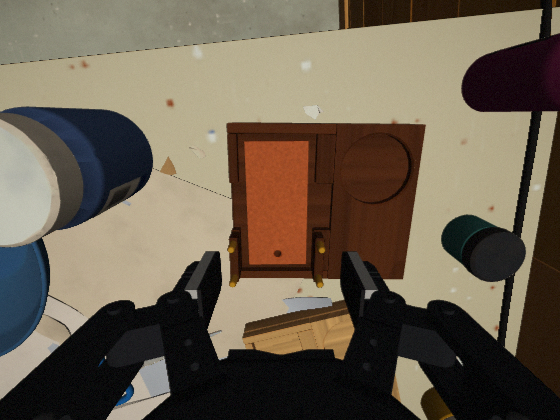

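The wide tile lies flat and centred in its bay, at px (244-308, 140-268). The wrist camera puts the dark caddy's centre at (471.6,374.3), about 4 mm further out in x than the top camera did, so I'm correcting the remaining estimates. Teal pot next.

>>> jog_arm(claw=[76,76,76,76,76,76,76,76,76,76,76,76,76,76], offset=[[15.3,-4.7,0],[15.3,-4.7,0],[15.3,-4.7,0],[15.3,-4.7,0],[15.3,-4.7,0],[15.3,-4.7,0],[15.3,-4.7,0],[15.3,-4.7,0],[15.3,-4.7,0],[15.3,-4.7,0],[15.3,-4.7,0],[15.3,-4.7,0],[0,0,0],[0,0,0]], roll=[0.124,0.124,0.124,0.124,0.124,0.124,0.124,0.124,0.124,0.124,0.124,0.124,0,0])

```text
time: 9.15
ee_pos: [0.6143, 0.32, 0.1252]
tcp_rot: [-179.9, -0.2, 169.6]
ft_force: [-0.3, 0.7, -0.1]
grip_width: 0.893
grasp_force: 0.0
```

```bash
cat >> h.py <<'E'
def proj(c,p):
    K,T=np.array(c['K']),np.array(c['T']); q=T[:3,:3].T@(np.array(p)-T[:3,3]); return K[0,0]*q[0]/-q[2]+K[0,2], K[1,1]*-q[1]/-q[2]+K[1,2]
def lid(f,xy,lo,hi,rad=.036):
    im,c=snap('wrist',f); a=np.linspace(0,6.28,40)
    poly=np.array([proj(c,(xy[0]+rad*np.cos(t),xy[1]+rad*np.sin(t),.053)) for t in a])
    w=np.zeros(im.shape[:2],np.uint8); cv2.fillPoly(w,[poly.astype(np.int32)],255)
    m=cv2.inRange(cv2.cvtColor(im,cv2.COLOR_RGB2HSV),lo,hi)&w
    k,l,s,_=cv2.connectedComponentsWithStats(m); j=1+np.argmax(s[1:,4])
    h=cv2.convexHull(np.argwhere(l==j)[:,::-1].astype(np.float32))[:,0]
    W=np.array([ray(c,u,v,.053)[:2] for u,v in h],np.float32)*1000
    print('px',h.mean(0),'circle',cv2.minEnclosingCircle(W),'ellipse',cv2.fitEllipse(W)); s=r.sense(); print(s['ee_pos'],s['tcp_rot'],s['time'])
E
python3 -c "
from h import *
lid('w6',(.616,.321),(0,0,0),(180,255,60))"
```

```text
px [279.77142 213.34285] circle ((611.4592895507812, 321.6690673828125), 27.705385208129883) ellipse ((612.1773681640625, 321.22088623046875), (46.00484848022461, 55.91158676147461), 79.63301849365234)
[0.61383855 0.32048197 0.12558448] [-1.79928537e+02 -1.70741674e-01  1.69604772e+02] 9.2
```

View pics/w6.png

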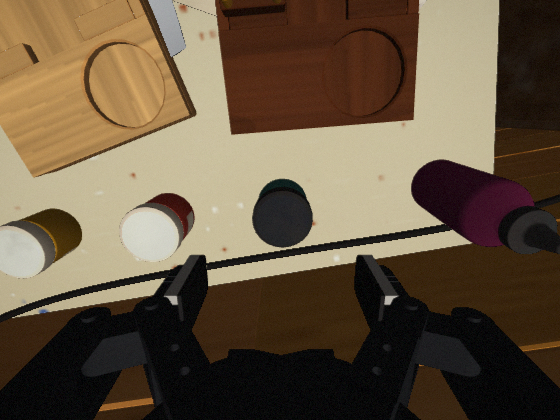

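The teal pot's black lid is centred at about px (282,214), spanning columns 253-312. The red lid is at (150,232) and the amber lid at (22,249).

```bash
python3 -c "
from h import *
c=optics.calibration('wrist')
for p in((282,214),(253,214),(312,214),(282,246),(282,183),(150,232),(22,249)): print(p,ray(c,*p,.053)[:2]*1000)
for p in((365,73),(125,84)): print(p,ray(c,*p,.024)[:2]*1000)
"
```

```text
(282, 214) [611.19030203 321.71452031]
(253, 214) [607.10761432 299.49456627]
(312, 214) [615.41262366 344.69442939]
(282, 246) [638.0235378  316.81113202]
(282, 183) [586.8996287  326.15329185]
(150, 232) [607.10228729 215.81164101]
(22, 249) [602.5971742  109.09301526]
(365, 73) [520.03111518 403.21144343]
(125, 84) [494.10026566 219.35093331]
```

>>> jog_arm(claw=[76,76,76,76,76,76,76,30,30,30,30,30,30,30], offset=[[0.5,1,-25],[0,0,-25],[0,0,-25],[0,0,-15],[0,0,-8],[0,0,-5],[0,0,0],[0,0,0],[0,0,0],[0,0,0],[0,0,0],[0,0,0],[0,0,0],[0,0,0]], roll=[0,0,0,0,0,0,0,0,0,0,0,0,0,0])

```text
time: 10.37
ee_pos: [0.6165, 0.3223, 0.0267]
tcp_rot: [179.9, 0.2, 169.8]
ft_force: [-0.4, -0.1, 5.6]
grip_width: 0.534
grasp_force: 61.7
```

>>> jog_arm(claw=[30,30,30,30,30,30], offset=[[0,0,5],[0,0,15],[0,0,25],[0,0,25],[0,0,0],[0,0,0]], roll=[0,0,0,0,0,0])

```text
time: 10.87
ee_pos: [0.6166, 0.3222, 0.0967]
tcp_rot: [179.8, 0.2, 169.8]
ft_force: [0.4, 0.2, -1.5]
grip_width: 0.528
grasp_force: 61.4
```

```bash
python3 -c "
from h import *
s=r.sense();print(s['ee_pos'],s['ft_force'],s['grip_width'])
im,c=snap('wrist','w7'); hsv=cv2.cvtColor(im,cv2.COLOR_RGB2HSV)
# lid outline around held pot
g=im[120:330,200:370].max(2); print(g[::14,::10])
"
```

```text
[0.61661895 0.32215057 0.09672284] [ 0.38222137  0.22090457 -1.53928826] 0.5277050702994557
[[204 207  70  71  69  85  87  82  82  82  83  83  80  76  76  74  75]
 [203 205 200 204 203 202 202 201 201 202 205 204 201 203 202 203 204]
 [205 203 203 205 205 205 204 204 203 205 204 204 202 202 204 204 203]
 [204 204 205 204 207 205 203 204 202 202 203 205 203 203 205 204 205]
 [205 205 204 205 205 204 202 202 206 205 201 204 204 204 204 204 204]
 [202 203 202 206 201 202 203 202 206 206 203 208 203 204 206 205 204]
 [204 206 206 204 204 201 202 204 204 204 202 204 205 204 202 206 204]
 [202 202 202 201 204 202  28  27  28  33  35 201 201 205 205 205 201]
 [202 201 204 204 203  31  33  32  49  38  32  28 202 203 203 201 203]
 [205 202 202 201 201  13  17  34  37  34  23  18 196 204 202 205 203]
 [203  87  53  13  11  35  38  43  36  39  38  34  36   3  51  24 202]
 [ 61  11  50  11  36  36  38  41  40  36  40  39  46   5  51   6  47]
 [ 13   7 180  12  39  36  38  41  40  39  44  39  36  16  36  13   5]
 [  4   6  13  13  37  35  40  40  39  38  36  41  38   9  14  14  11]
 [ 11  16  12  13  62  39  36  40  35  41  41  43  57  62  16  14   8]]
```

>>> jog_arm(claw=[30,30,30,30,30,30,30,30,30,30,30,30,30,30], offset=[[-10,8,0],[-24,20,0],[-24,20,0],[-24,20,0],[-12,10,0],[-2,3,0],[0,0,-10],[0,0,-10],[0,0,-8],[0,0,-8],[0,0,-5],[0,0,-3],[0,0,0],[0,0,0]], roll=[0,0,0,0,0,0,0,0,0,0,0,0,0,0])

```text
time: 12.08
ee_pos: [0.5197, 0.4024, 0.05]
tcp_rot: [180.0, 0.0, 169.7]
ft_force: [1.0, 0.3, -0.4]
grip_width: 0.533
grasp_force: 61.4
```

```bash
python3 -c "
from h import *
im,c=snap('wrist','w8'); 
cv2.imwrite('pics/w8.png',cv2.convertScaleAbs(im[:,:,::-1],alpha=1.8))
s=r.sense();print(s['ee_pos'],s['ft_force'],s['grip_width'])
"
```

```text
[0.5198287  0.40268037 0.05054941] [-0.17799775  0.22194147  0.79332232] 0.5335232158139837
```

View pics/w8.png

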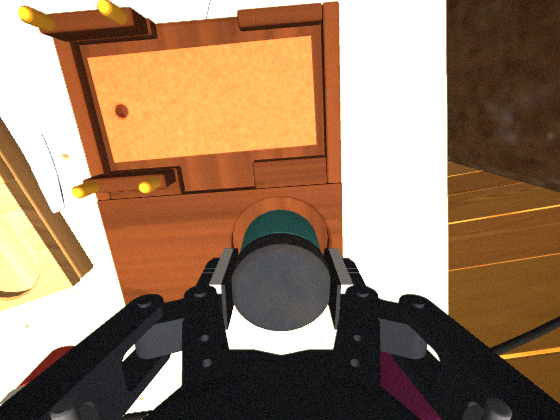

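The pot is centred over the well, which spans columns 237-327 against the pot at 281. I'll lower and release.

>>> jog_arm(claw=[30,30,30,30,50,56,66,70,70,70,70,70,70], offset=[[0,0,-3],[0,0,-2],[0,0,-0.7],[0,0,0],[0,0,0],[0,0,0],[0,0,0],[0,0,0],[0,0,5],[0,0,20],[0,0,30],[0,0,20],[0,0,0]], roll=[0,0,0,0,0,0,0,0,0,0,0,0,0])

```text
time: 13.22
ee_pos: [0.5222, 0.4045, 0.1267]
tcp_rot: [179.5, 0.5, 169.8]
ft_force: [0.5, 0.1, 0.8]
grip_width: 0.819
grasp_force: 0.0
```

>>> jog_arm(claw=[76,76,76,76,76,76,76,76,76], offset=[[10,-20,0],[16,-34,0],[16,-34,0],[16,-34,0],[16,-34,0],[12,-26,0],[3,-7,0],[0,0,0],[0,0,0]], roll=[0,0,0,0,0,0,0,0,0])

```text
time: 13.97
ee_pos: [0.608, 0.214, 0.119]
tcp_rot: [180.0, -0.1, 169.7]
ft_force: [0.4, 0.6, 0.4]
grip_width: 0.892
grasp_force: 0.0
```

```bash
python3 -c "
from h import *
lid('w9',(.6095,.214),(0,0,150),(180,50,255),.030)
c=optics.calibration('wrist');im=cv2.imread('pics/w9.png'); u,v=map(int,proj(c,(.6095,.214,.053)));print(u,v); print(im[v-60:v+60:4,u]); print(im[v,u-60:u+60:4].max(1))"
```

```text
px [283.77142 222.08571] circle ((609.6812133789062, 212.66883850097656), 23.371084213256836) ellipse ((609.7025146484375, 212.70004272460938), (46.3769645690918, 46.53806686401367), 65.99308013916016)
[0.60768233 0.21479201 0.11909361] [ 1.79957841e+02 -6.42249511e-02  1.69814021e+02] 14.0167
280 222
[[129 157 167]
 [132 160 172]
 [130 161 170]
 [126 154 168]
 [132 160 171]
 [ 13  17  42]
 [ 14  17  48]
 [ 45  52  58]
 [141 163 175]
 [179 179 180]
 [180 184 183]
 [179 181 182]
 [181 183 184]
 [181 183 182]
 [177 180 180]
 [176 181 182]
 [179 184 186]
 [174 179 178]
 [177 182 180]
 [173 181 181]
 [170 179 178]
 [170 179 178]
 [152 173 183]
 [122 151 162]
 [ 84 117 150]
 [ 13  11  12]
 [  8  13  11]
 [127 157 169]
 [125 155 164]
 [127 159 168]]
[170 167 167 169 168 170 169 171 174 180 183 183 186 182 184 182 180 182
 178 179 178 179 175 162 171 163 164 171 171 168]
```

>>> jog_arm(claw=[76,76,76,76,76,76,76,30,30,30,30,30,30,30], offset=[[2,-1.5,-25],[0,0,-25],[0,0,-22],[0,0,-12],[0,0,-6],[0,0,-3],[0,0,0],[0,0,0],[0,0,0],[0,0,0],[0,0,0],[0,0,0],[0,0,0],[0,0,0]], roll=[0,0,0,0,0,0,0,0,0,0,0,0,0,0])

```text
time: 15.18
ee_pos: [0.612, 0.2124, 0.0288]
tcp_rot: [179.9, 0.2, 169.8]
ft_force: [-0.6, 0.7, 6.5]
grip_width: 0.533
grasp_force: 61.8
```

>>> jog_arm(claw=[30,30,30,30,30,30], offset=[[0,0,5],[0,0,15],[0,0,25],[0,0,25],[0,0,0],[0,0,0]], roll=[0,0,0,0,0,0])

```text
time: 15.68
ee_pos: [0.6114, 0.2124, 0.0984]
tcp_rot: [179.9, 0.2, 169.8]
ft_force: [-0.2, 0.6, -1.8]
grip_width: 0.533
grasp_force: 61.4
```

>>> jog_arm(claw=[30,30,30,30,30,30,30,30,30,30,30,30,30], offset=[[-14,0.6,0],[-30,2,0],[-30,2,0],[-26,2,0],[-12,0,0],[-2.5,0,0],[0,0,-10],[0,0,-12],[0,0,-10],[0,0,-8],[0,0,-4],[0,0,0],[0,0,0]], roll=[0,0,0,0,0,0,0,0,0,0,0,0,0])

```text
time: 16.77
ee_pos: [0.496, 0.2186, 0.0518]
tcp_rot: [-180.0, -0.0, 169.8]
ft_force: [-0.3, 0.3, 0.3]
grip_width: 0.533
grasp_force: 61.4
```

```bash
python3 -c "
from h import *
im,c=snap('wrist','w10'); 
cv2.imwrite('pics/w10.png',cv2.convertScaleAbs(im[:,:,::-1],alpha=1.3))
s=r.sense();print(s['ee_pos'],s['ft_force'],s['grip_width'])
"
```

```text
[0.49635162 0.21878491 0.0525143 ] [ 0.74489835  0.04011351 -0.80232183] 0.5338022531568994
```

View pics/w10.png

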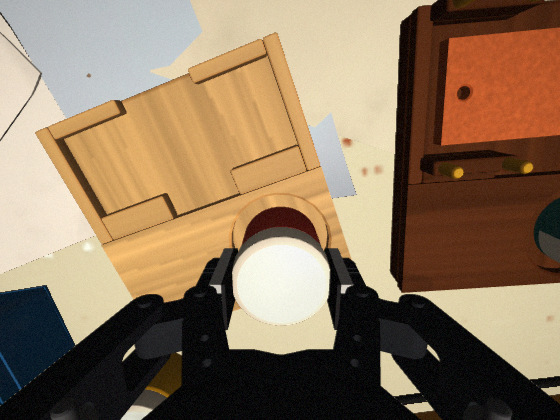

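The red pot is centred over its well, which spans columns 232-328 against the pot at 281. The pale board's near corners are at (37,130) and (275,33). Lowering now.

>>> jog_arm(claw=[30,30,30,30,50,56,66,70,70,70,70,70,70], offset=[[0,0,-3],[0,0,-2],[0,0,-0.7],[0,0,0],[0,0,0],[0,0,0],[0,0,0],[0,0,0],[0,0,5],[0,0,20],[0,0,30],[0,0,20],[0,0,0]], roll=[0,0,0,0,0,0,0,0,0,0,0,0,0])

```text
time: 17.9
ee_pos: [0.4991, 0.2198, 0.128]
tcp_rot: [179.7, 0.6, 169.8]
ft_force: [1.6, 0.1, 0.8]
grip_width: 0.824
grasp_force: 0.0
```

```bash
python3 -c "
from h import *
im,c=snap('wrist','w11'); s=r.sense();print(s['ee_pos'])
w=[]
hsv=cv2.cvtColor(im,cv2.COLOR_RGB2HSV); m=cv2.inRange(hsv,(5,75,60),(22,200,255)); print(m.mean())
xy=np.array([.4655,.179]);a=np.radians(9.5);R=np.array([[np.cos(a),-np.sin(a)],[np.sin(a),np.cos(a)]])
ov=im[:,:,::-1].copy()
for q in((-74,-73),(-74,73),(74,73),(74,-73)):
    u,v=proj(c,(*(xy+R@(np.array(q)/1000)),.026)); print(q,u,v)
    w.append((u,v))
h=np.zeros(m.shape,np.uint8);P=np.array(w,np.float32);cc=P.mean(0);cv2.fillPoly(h,[((P-cc)*1.15+cc).astype(np.int32)],255)
k,l,s,_=cv2.connectedComponentsWithStats(m&h);j=1+np.argmax(s[1:,4]);print(s[j])
H=cv2.convexHull(np.argwhere(l==j)[:,::-1].astype(np.float32))[:,0]
W=np.array([ray(c,*p,.026)[:2] for p in H],np.float32)*1000;print(cv2.minAreaRect(W))
"
```

```text
[0.49791339 0.21944614 0.12545788]
46.42149234693878
(-74, -73) 105.28859100362374 120.80692520508659
(-74, 73) 276.90396865998775 52.20843333190112
(74, 73) 333.2583626618082 224.96957108130638
(74, -73) 185.5445934745568 273.7255117550199
[  106    53   227   214 25656]
((465.1773681640625, 177.95469665527344), (147.75869750976562, 146.18829345703125), 9.787861824035645)
```

>>> jog_arm(claw=[60,60,60,60,60,60,60,60,60,60,60,60,60], offset=[[-7.5,-31.1,0],[-7.5,-31.1,0],[-7.5,-31.1,0],[-7.5,-31.1,0],[-7.5,-31.1,0],[-7.5,-31.1,0],[-7.5,-31.1,-5],[-7.5,-31.1,-5],[-7.5,-31.1,-10],[-7.5,-31.1,-10],[0,0,0],[0,0,0],[0,0,0]], roll=[-0.1126,-0.1126,-0.1126,-0.1126,-0.1126,-0.1126,-0.1126,-0.1126,-0.1126,-0.1126,0,0,0])

```text
time: 19.03
ee_pos: [0.4204, -0.0918, 0.091]
tcp_rot: [-180.0, -0.1, 105.3]
ft_force: [-0.2, 0.2, 0.3]
grip_width: 0.704
grasp_force: 0.0
```

```bash
python3 -c "
from h import *
blob('wrist',(0,150,60),(12,255,255),.009,'w12')"
```

```text
[ 259  144   47  134 5841] rect [421.7 -93.6] [ 35.5 114.2] 15.4
[ 0.42086291 -0.09148096  0.09147783] [-1.79994508e+02 -4.66558066e-02  1.05333081e+02] 19.0833
```

>>> jog_arm(claw=[50,50,50,50,50,50,50,50,25,25,25,25,25,25], offset=[[1,-2,-25],[0,0,-25],[0,0,-18],[0,0,-10],[0,0,-5],[0,0,-3],[0,0,-1],[0,0,0],[0,0,0],[0,0,0],[0,0,0],[0,0,0],[0,0,0],[0,0,0]], roll=[0,0,0,0,0,0,0,0,0,0,0,0,0,0])

```text
time: 20.25
ee_pos: [0.4229, -0.0946, 0.0063]
tcp_rot: [179.9, 0.1, 105.2]
ft_force: [-0.8, 0.4, 6.2]
grip_width: 0.378
grasp_force: 59.0
```

>>> jog_arm(claw=[25,25,25,25,25,25], offset=[[0,0,5],[0,0,15],[0,0,25],[0,0,25],[0,0,0],[0,0,0]], roll=[0,0,0,0,0,0])

```text
time: 20.75
ee_pos: [0.4231, -0.0948, 0.0766]
tcp_rot: [179.8, 0.2, 105.2]
ft_force: [-0.0, 0.2, -1.6]
grip_width: 0.374
grasp_force: 59.6
```

```bash
python3 -c "
from h import *
blob('wrist',(0,150,60),(12,255,255),.075,'w13')"
```

```text
[  243   153    75   196 12872] rect [423.  -95.6] [ 36.9 118.4] 15.4
[ 0.42190077 -0.09432451  0.0749624 ] [1.79956327e+02 3.03531709e-02 1.05243925e+02] 20.8
```

>>> jog_arm(claw=[25,25,25,25,25,25,25,25,25,25,25,25,25,25,25,25,25], offset=[[0.3,20,0],[0.3,36,0],[0.3,36,0],[0.3,36,0],[0.3,36,0],[0.3,36,0],[0.3,36,0],[0.2,22,0],[0,7.6,0],[0,0,-5],[0,0,-10],[0,0,-10],[0,0,-8],[0,0,-5],[0,0,-4],[0,0,0],[0,0,0]], roll=[0,-0.014,-0.014,-0.014,-0.014,-0.014,-0.014,-0.013,0,0,0,0,0,0,0,0,0])

```text
time: 22.22
ee_pos: [0.4242, 0.171, 0.0326]
tcp_rot: [-180.0, 0.0, 99.7]
ft_force: [0.1, -0.7, -0.7]
grip_width: 0.38
grasp_force: 59.6
```

```bash
python3 -c "
from h import *
im,c=snap('wrist','w14'); s=r.sense();print(s['ee_pos'],s['tcp_rot'],s['ft_force'])
cv2.imwrite('pics/w14.png',cv2.convertScaleAbs(im[:,:,::-1],alpha=1.3))
"
```

```text
[0.42452193 0.1711863  0.03302148] [ 1.79957920e+02 -3.27296974e-03  9.96624354e+01] [ 0.13951885  0.01342687 -0.98553956]
```

View pics/w14.png

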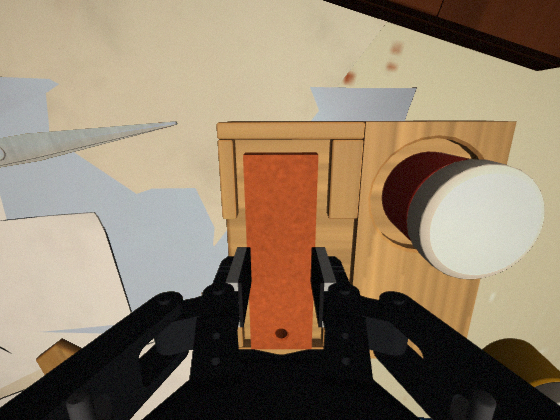

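The narrow tile (244-318) is centred in the bay (235-331), and the red pot stands in its well. Lowering and releasing.

>>> jog_arm(claw=[25,25,25,25,25,25,36,42,46,46,46,46,46,46,46,46,46], offset=[[0.5,0,-2],[0,0,-2],[0,0,-2],[0,0,-1.5],[0,0,-1.2],[0,0,0],[0,0,0],[0,0,0],[0,0,0],[0,0,0],[0,0,3],[0,0,10],[0,0,25],[0,0,30],[0,0,30],[0,0,0],[0,0,0]], roll=[0,0,0,0,0,0,0,0,0,0,0,0,0,0,0,0,0])

```text
time: 23.68
ee_pos: [0.4265, 0.1719, 0.1254]
tcp_rot: [179.6, -0.0, 99.7]
ft_force: [0.6, -0.1, -0.8]
grip_width: 0.539
grasp_force: 0.0
```

```bash
python3 -c "
from h import *
blob('wrist',(0,150,60),(12,255,255),.027,'w15')"
```

```text
[ 255  137   45  129 5309] rect [424.  172.6] [ 36.1 115.5] 9.8
[0.42519269 0.17149949 0.12331841] [ 1.79851988e+02 -1.08688302e-02  9.96931629e+01] 23.7333
```

>>> jog_arm(claw=[40,40,40,40,40,40,40,40,40,40,40,40,40,40,40,40,40,40,40], offset=[[0,-32,20],[0,-36,20],[0,-36,20],[0,-36,0],[0,-36,0],[0,-36,0],[10,-36,0],[14,-36,0],[14,-36,0],[14,-36,0],[14,-36,0],[14,-36,0],[14,-36,0],[14,-36,-10],[14,-36,-20],[11,-30.5,-30],[0,0,-30],[0,0,0],[0,0,0]], roll=[0,-0.008,-0.008,-0.008,-0.008,-0.008,-0.008,-0.008,-0.008,-0.008,-0.008,0,0,0,0,0,0,0,0])

```text
time: 25.32
ee_pos: [0.5542, -0.3901, 0.0897]
tcp_rot: [-179.6, -0.4, 95.1]
ft_force: [-0.1, -0.4, 0.4]
grip_width: 0.473
grasp_force: 0.0
```

```bash
python3 -c "
from h import *
im,c=snap('wrist','w16'); s=r.sense();print(s['ee_pos'],s['tcp_rot'])
hsv=cv2.cvtColor(im,cv2.COLOR_RGB2HSV); m=cv2.inRange(hsv,(100,120,40),(125,255,255)); m[:, :170]=0; m[:, 400:]=0
k,l,st,_=cv2.connectedComponentsWithStats(m)
for j in np.argsort(-st[1:,4])[:2]+1:
    H=np.argwhere(l==j)[:,::-1].astype(np.float32); print(st[j])
    W=np.array([ray(c,*p,.005)[:2] for p in H],np.float32)*1000;print(cv2.minAreaRect(W),cv2.fitLine(W,cv2.DIST_L2,0,.01,.01).ravel())
"
```

```text
[ 0.55574959 -0.39081359  0.09336552] [-1.79868246e+02 -1.58550577e-01  9.51290161e+01]
[ 284  117   10  155 1123]
((558.8251953125, -379.210693359375), (7.7221879959106445, 129.03282165527344), 5.244875431060791) [ 9.7300082e-02 -9.9525511e-01  5.5866473e+02 -3.8294302e+02]
```

>>> jog_arm(claw=[30,30,30,30,30,30], offset=[[0,0,-25],[0,0,-20],[0,0,-10],[0,0,0],[0,0,0],[0,0,0]], roll=[0,0,0,0,0,0])

```text
time: 25.87
ee_pos: [0.5577, -0.3924, 0.0424]
tcp_rot: [179.8, 0.2, 95.1]
ft_force: [-0.2, 0.8, 0.7]
grip_width: 0.349
grasp_force: 0.0
```

```bash
python3 -c "
from h import *
im,c=snap('wrist','w17'); s=r.sense();print(s['ee_pos'],s['tcp_rot'])
hsv=cv2.cvtColor(im,cv2.COLOR_RGB2HSV); m=cv2.inRange(hsv,(100,120,40),(125,255,255)); m[:, :170]=0; m[:, 400:]=0
k,l,st,_=cv2.connectedComponentsWithStats(m)
for j in np.argsort(-st[1:,4])[:1]+1:
    H=np.argwhere(l==j)[:,::-1].astype(np.float32); print(st[j])
    W=np.array([ray(c,*p,.005)[:2] for p in H],np.float32)*1000;print(cv2.minAreaRect(W))
"
```

```text
[ 0.55768112 -0.39255089  0.04247164] [179.81380187   0.1810175   95.13283295]
[ 278  112   13  190 1723]
((558.1676635742188, -379.62164306640625), (8.330155372619629, 129.6748809814453), 5.6616926193237305)
```

>>> jog_arm(claw=[30,30,30,30,30,30,5,5,5,5,5,5,5], offset=[[2,-2,-15],[0,0,-12],[0,0,-6],[0,0,-3],[0,0,-1],[0,0,0],[0,0,0],[0,0,0],[0,0,0],[0,0,0],[0,0,0],[0,0,0],[0,0,0]], roll=[0,0,0,0,0,0,0,0,0,0,0,0,0])

```text
time: 27.0
ee_pos: [0.5589, -0.3942, 0.0034]
tcp_rot: [179.9, 0.1, 95.1]
ft_force: [0.6, -0.8, 3.8]
grip_width: 0.089
grasp_force: 61.0
```

>>> jog_arm(claw=[5,5,5,5,5,5,5,5], offset=[[0,0,5],[0,0,15],[0,0,30],[0,0,35],[0,0,30],[0,0,20],[0,0,0],[0,0,0]], roll=[0,0,0,0,0,0,0,0])

```text
time: 27.67
ee_pos: [0.559, -0.3943, 0.1394]
tcp_rot: [179.9, 0.1, 95.1]
ft_force: [0.1, -0.3, -0.4]
grip_width: 0.088
grasp_force: 60.6
```

>>> jog_arm(claw=[5,5,5,5,5,5,5,5,5,5,5,5,5,5,5,5,5,5,5,5], offset=[[-6.6,24,20],[-6.6,34,20],[-6.6,36,10],[-6.6,36,0],[-6.6,36,0],[-6.6,36,0],[-6.6,36,0],[-6.6,36,0],[-6.6,36,0],[-6.6,36,0],[-6.6,36,0],[-6.6,36,0],[-6.6,36,0],[-6.6,36,0],[-6.6,36,0],[-6.6,36,0],[-6.6,36,0],[-6.6,36,0],[-6.6,36,0],[-6.6,36,0]], roll=[0,0,0,0,0.1066,0.1066,0.1066,0.1066,0.1066,0.1066,0.1066,0.1066,0.1066,0.1066,0.1066,0.1066,0.1066,0,0,0])

```text
time: 29.33
ee_pos: [0.4245, 0.3132, 0.1846]
tcp_rot: [-179.8, -0.2, 174.5]
ft_force: [0.3, -0.5, -0.3]
grip_width: 0.094
grasp_force: 60.6
```

>>> jog_arm(claw=[5,5,5,5,5,5,5], offset=[[-0.6,18,-20],[0,2.5,-25],[0,0,-25],[0,0,-20],[0,0,-10],[0,0,0],[0,0,0]], roll=[0,0,0,0,0,0,0])

```text
time: 29.92
ee_pos: [0.4251, 0.332, 0.0863]
tcp_rot: [-179.9, -0.1, 174.5]
ft_force: [0.0, 0.1, -0.5]
grip_width: 0.089
grasp_force: 60.6
```

```bash
python3 -c "
from h import *
im,c=snap('wrist','w18'); s=r.sense();print(s['ee_pos'],s['tcp_rot'],s['grip_width'])
hsv=cv2.cvtColor(im,cv2.COLOR_RGB2HSV)
def fit(m,z,mn=8):
    k,l,st,ce=cv2.connectedComponentsWithStats(m)
    for j in range(1,k):
        if st[j,4]>mn: print(st[j],ce[j].round(1),(ray(c,*ce[j],z)*1000).round(1)[:2])
print('brush');m=cv2.inRange(hsv,(100,120,40),(125,255,255));fit(m,.09,150)
print('peg');fit(cv2.inRange(hsv,(19,140,90),(32,255,255)),.055)
"
```

```text
[0.42611676 0.33257273 0.08787977] [1.79987193e+02 1.16260220e-02 1.74492311e+02] 0.08776243438150676
brush
[ 431    0  121   27 1603] [486.1  11. ] [316.4 427.4]
[ 273  107   16  234 2806] [280.7 234.1] [407.1 333.6]
peg
[251 179   8   8  48] [254.5 182.5] [386.5 319.5]
[305 179   9   8  49] [308.7 182.8] [389.8 352.3]
```

>>> jog_arm(claw=[5,5,5,5,5,5,5,5,5], offset=[[0.3,0,-10],[0,0,-10],[0,0,-8],[0,0,-5],[0,0,-4],[0,0,-2],[0,0,-1.5],[0,0,0],[0,0,0]], roll=[0,0,0,0,0,0,0,0,0])

```text
time: 30.72
ee_pos: [0.4263, 0.3327, 0.0473]
tcp_rot: [180.0, 0.0, 174.5]
ft_force: [0.7, -0.5, -0.4]
grip_width: 0.085
grasp_force: 60.6
```

```bash
python3 -c "
from h import *
im,c=snap('wrist','w19'); s=r.sense();print(s['ee_pos'],s['ft_force'],s['moment'])
hsv=cv2.cvtColor(im,cv2.COLOR_RGB2HSV)
def fit(m,z,mn=8):
    k,l,st,ce=cv2.connectedComponentsWithStats(m)
    for j in range(1,k):
        if st[j,4]>mn: print(st[j],ce[j].round(1),(ray(c,*ce[j],z)*1000).round(1)[:2])
print('brush');m=cv2.inRange(hsv,(100,120,40),(125,255,255));fit(m,.05,150)
print('peg');fit(cv2.inRange(hsv,(19,140,90),(32,255,255)),.055)
"
```

```text
[0.42641401 0.33278955 0.04749606] [-0.15008873  0.04708055 -0.61118985] [ 0.02449002  0.00158677 -0.02597656]
brush
[ 273  107   16  234 2818] [280.7 234.3] [408.8 334.2]
peg
[241 193  10  11  72] [245.8 198.1] [386.4 319.6]
[310 194  11  10  76] [314.7 198.7] [389.9 352.4]
```

>>> jog_arm(claw=[5,5,5,5,12,20,28,28,28,28,28,28,28,28], offset=[[0,0,-1],[0,0,-0.8],[0,0,0],[0,0,0],[0,0,0],[0,0,0],[0,0,0],[0,0,3],[0,0,15],[0,0,30],[0,0,35],[0,0,35],[0,0,30],[0,0,0]], roll=[0,0,0,0,0,0,0,0,0,0,0,0,0,0])

```text
time: 31.93
ee_pos: [0.4292, 0.3346, 0.202]
tcp_rot: [179.5, 0.7, 174.5]
ft_force: [0.3, 0.4, 1.2]
grip_width: 0.331
grasp_force: 0.0
```

>>> jog_arm(claw=[28,28,28,28,28,28,28,28,28,28], offset=[[0,-20,20],[0,-30,20],[0,-35,0],[0,-35,0],[0,-35,0],[0,-35,0],[0,-35,0],[0,0,0],[0,0,0],[0,0,0]], roll=[0,0,0,0,0,0,0,0,0,0])

```text
time: 32.77
ee_pos: [0.4261, 0.1079, 0.2331]
tcp_rot: [180.0, -0.0, 174.5]
ft_force: [-0.0, 0.4, -0.8]
grip_width: 0.328
grasp_force: 0.0
```

```bash
python3 -c "
from h import *
s=r.sense();print(s['ee_pos'],s['ft_force'],s['qd'].round(2))
im,c=snap('top','top9'); im2,_=snap('scene','sc9')
A=cv2.resize(im[150:270,115:275,::-1],(480,360),interpolation=2); B=cv2.resize(im2[205:305,150:310,::-1],(480,300),interpolation=2)
f=np.vstack([cv2.resize(A,(400,300)),cv2.resize(B,(400,250))])
cv2.imwrite('pics/fin.png',cv2.convertScaleAbs(cv2.resize(f,(436,600)),alpha=1.3))
"
```

```text
[0.42608447 0.10789353 0.23310355] [-0.02925368  0.44415654 -0.81201069] [ 1.7   0.48 -0.47 -0.15  0.05 -0.12]
```

View pics/fin.png

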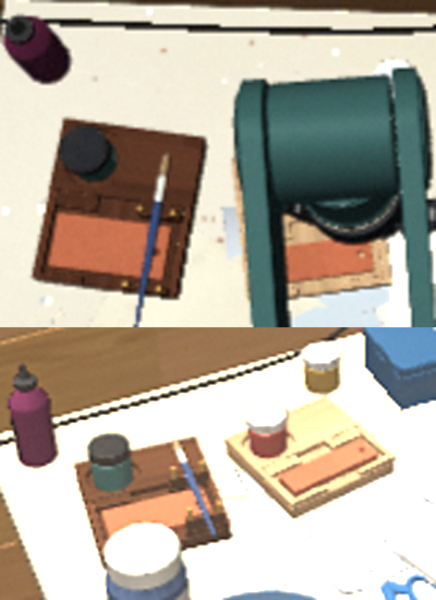

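The final pictures show both kits complete. Both pots stand upright in their wells and both tiles lie flat. The brush lies across both rests between the pegs, and the amber pot and plum bottle have not moved.

```bash
python3 -c "
from h import *
print(r.sign_off())"
```

```text
the job is handed in; nothing more can be done
None
```

Both glaze-test kits are made up and handed in at about 33 s on the robot clock; the final pictures showed everything in place, but the hand-in gave back no verdict.

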